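Sort the capacitors taken off a control unit's board

ROBOT

A 7-joint arm with a two-finger parallel gripper is mounted at the origin on the work surface. World frame = base frame: x ahead of the robot, y to its left, z up, the work surface at z = 0. Lengths are in m, angles in degrees, forces in N, time in s.
With the tool pointing down it reaches from about 0.35 to 0.775 m from the base axis. Payload 3.1 kg.
Tool frame: the origin (TCP) lies on the centre line of the jaws, within the pads' length; the fingertips stand 17 mm ahead of it and the grasp point (between the pads) lies 2 mm behind it (robot.tip_reach is the distance from the TCP to the fingertips, in m); z points along the fingers, y is the line along which they close (so a half turn about z gives the same grasp; the last joint's range is limited). The gripper opens to 85 mm and grips with 20 to 120 N. Pads are 22 mm wide; open, the fingers measure 114 mm over their backs; the gripper's body (76 mm by 85 mm) begins 54 mm behind the grasp point. The pads swing forward as they close: fully open they stand 13 mm farther back than shut.
Start: joints at [-78.306, 17.813, 0.802, 86.603, -0.252, 75.585, -1.558], TCP at [0.134, 0.533, 0.248] pointing down, gripper open.
Joint ranges: [-154.91, 154.91], [-16.99, 109.72], [-72.82, 74.43], [7.12, 147.25], [-82.49, 262.49], [11.32, 116.49], [-174.64, 174.64]. Speed limits (degrees/s): [159.86, 159.86, 180, 180, 180, 180, 180].

INTERFACE

Orientations are given as [roll, pitch, yaw] about the fixed x, y, z axes, in that order (R = Rz(yaw) Ry(pitch) Rx(roll)).
In Python, from station import robot, fingers, vision, workorder, recognise gives the robot as it stands. Calls block until the motion is done:
- robot.move_to(position, orientation): joint-space move of the TCP to a pose.
- robot.line_to(position, orientation=None, velocity=0.15, f_stop=None): straight line of the TCP; orientation=None keeps the orientation; velocity is the mean speed in m/s. With f_stop (N) it stops when the force on the tool has changed by that much, and returns True; else False.
- robot.move_j(angles): joint-space move.
- fingers.gripper_to(opening, force=None): opening from 0.0 (shut) to 1.0 (fully open); force is the grip in N (None keeps the last); returns when the fingers have stopped.
- robot.pause(seconds).
- robot.inverse_kinematics(position, orientation): joint angles nearest the present ones, or None.
- vision.grab_frame(name): name is "side" or "top" or "wrist"; returns the picture (400x640x3 uint8, red, green, blue); there is no depth.
- vision.calibration(name): a dict with "mtx" (3x3 intrinsics, pixels), "extrinsics" (4x4, takes a point from world to camera coordinates); the wrist camera has in their place "T_tool_cam" (4x4, takes a point from camera to tool coordinates, whose origin is the TCP and whose axes are the flange's). Camera axes: x right, y up, looking along -z (the intrinsics and any distortion apply to the point x, -y, -z); pixel columns grow to the right and rows downward; lengths in m; the calibration is good to about 2 mm. A picture is of the moment at which its call begins: read the wrist's pose just before it. calibration takes no time and is no camera call.
A pose or a line that the arm cannot do raises robot.PlanningError and nothing moves.
- workorder.close_job(): hands the job in; it is judged then, once.
Trained networks look in the newest picture that a camera, given by its name, has taken for a name from the list of things; names that differ only in an ending like _2 or _b are one class to them, and where a whole thing is asked for, a point or a joint stands for the part that bears it (a point fixed in the world has none). Each returns a list of dicts, best first, with "p" (0 to 1); they miss things now and then, are a little off and sometimes report something else, mostly with a low value. They report only what shows in the picture. A call takes as long as a camera call. They do not tell look-alikes from the thing itself.
- recognise(label, camera): "rect" ([centre column, centre row, width, height] in pixels, round what is visible of it).
Readings, each from a call of its own:
- robot.current_time_s(): time.
- robot.current_joint_positions(): joint angles.
- robot.current_dq(): joint speeds.
- robot.current_joint_torque(): joint torques, N m.
- robot.current_tool_pos(): TCP position.
- robot.current_eef_rot(): TCP orientation.
- robot.current_contact_force(): force on the tool from outside, world axes, zero at the start.
- robot.current_torque(): the same for the moment, N m.
- robot.current_finger_gap(): opening from 0.0 (shut) to 1.0 (fully open).
- robot.current_gripper_force(): force on a finger pad.
Only numpy, scipy, OpenCV 4.12 (cv2) and the standard library are available. Lean on these libraries where they do the work, as an engineer would, in place of code of your own. Each camera call takes 0.05 s, during which the arm holds its last target. There are 200 camera calls.

TASK

Sort the five capacitors that were taken off the circuit board: the two yellow box-shaped film capacitors go in the white tray, the two black cans with clean silver tops in the green tray, and the blown can with the rusty brown bulging top in the red tray. Set each one down gently, without dropping it, so that it stands upright and flat on the floor of its tray with its mate beside it, and leave the control unit and the screwdriver where they are.

Things in the scene. Friction and masses are not known exactly. Their poses are not given: they have to be found in the camera images.
- film_a: Film capacitor, a yellow plastic box with a dark print patch on one long side, 42 mm (its x) x 28 mm (its y) x 42 mm high (z), about 70 g, standing upright and loose on the mat. The two film capacitors are alike and may change places. Origin: centre of the underside; z up. Any yaw.
- film_b: Film capacitor, a yellow plastic box with a dark print patch on one long side, 42 mm (its x) x 28 mm (its y) x 42 mm high (z), about 70 g, standing upright and loose on the mat. The two film capacitors are alike and may change places. Origin: centre of the underside; z up. Any yaw.
- can_a: Sound electrolytic capacitor: upright round can, 30 mm diameter, 50 mm high, about 50 g, black sleeve with a grey stripe, and a flat clean silver top. Loose on the mat. The two sound cans are alike and may change places. Origin: centre of the underside; z up the can's axis.
- can_b: Sound electrolytic capacitor: upright round can, 30 mm diameter, 50 mm high, about 50 g, black sleeve with a grey stripe, and a flat clean silver top. Loose on the mat. The two sound cans are alike and may change places. Origin: centre of the underside; z up the can's axis.
- can_blown: Blown electrolytic capacitor: the same upright black can with a grey stripe, 30 mm diameter, 50 mm to the rim, about 50 g, but its top is rusty brown and bulges 5 mm above the rim. Loose on the mat. Origin: centre of the underside; z up the can's axis.
- tray_white: Fixed shallow sorting tray of plain white plastic, open on top: outside 82 mm along its x, 106 mm along its y (117 mm over two thin rim lips), 16 mm high; walls 3 mm thick, floor 3 mm thick, so inside 76 x 100 mm, 13 mm deep. Empty at the start. Origin: centre of the underside, on the bench mat; z up, yaw varies.
- tray_green: Fixed shallow sorting tray of plain green plastic, open on top: outside 82 mm along its x, 106 mm along its y (117 mm over two thin rim lips), 16 mm high; walls 3 mm thick, floor 3 mm thick, so inside 76 x 100 mm, 13 mm deep. Empty at the start. Origin: centre of the underside, on the bench mat; z up, yaw varies.
- tray_red: Fixed shallow sorting tray of plain red plastic, open on top: outside 82 mm along its x, 106 mm along its y (117 mm over two thin rim lips), 16 mm high; walls 3 mm thick, floor 3 mm thick, so inside 76 x 100 mm, 13 mm deep. Empty at the start. Origin: centre of the underside, on the bench mat; z up, yaw varies.
- control_unit: Bystander, to be left alone: opened control unit, a grey-blue box 130 mm (x) x 180 mm (y) x 30 mm high with a green circuit board on top and a black plug socket reaching 21 mm out of its -y side; parts on top reach 35 mm. Heavy, loose, at the right edge of the work. Origin: centre of the underside of the box.
- screwdriver: Bystander, to be left alone: screwdriver with a red handle, 170 mm long, lying loose along its x at the left edge of the work, handle to -x, up to 27 mm high. Origin: on the mat, at the middle of its length.
Not all that is in view belongs to the job. Of the things that look like the tray_red, take the one that is farthest to the robot's left at the start.

How it is judged:
By the outcome, as a careful person would: the job done as asked, in the order asked, and still so for the second after the job is handed in, with the robot touching nothing.
It also fails if it takes over 96 s, if anything falls off the work surface, if the arm or the gripper's body presses on something with over 40 N, if the wrist force passes 120 N, or if a joint passes its speed limit or range.

## Working session

There is one attempt and no reset: what is moved stays moved. The work goes in short steps, each a Python script; the robot and the scene stay as the last script left them, time stands still between calls to the robot, and variables do not carry over. Pictures are saved under pics/ and viewed, at most 14 in all, crops included, and the job is handed in when it is done.

```bash
ls; mkdir -p pics
python3 - <<'E'
from station import robot, fingers, vision, workorder, recognise
import cv2, numpy as np
for n in ["top","side"]:
    im=vision.grab_frame(n); cv2.imwrite(f"pics/{n}0.png",im[:,:,::-1])
    c=vision.calibration(n); print(n,{k:np.round(v,4).tolist() if not isinstance(v,str) else v for k,v in c.items()})
    for l in ["film_a","can_a","can_blown","tray_white","tray_green","tray_red","control_unit","screwdriver"]:
        print(l,[(np.round(d["rect"]).tolist(),round(d["p"],2)) for d in recognise(l,n)])
print(robot.current_time_s(), robot.current_eef_rot())
E
```

```text
pics
top {'mtx': [[395.9275, 0.0, 314.6907], [0.0, 395.9275, 199.9325], [0.0, 0.0, 1.0]], 'extrinsics': [[0.0193, -0.9997, 0.018, -0.0462], [0.9892, 0.0217, 0.1449, -0.5613], [-0.1452, 0.015, 0.9893, -1.3237], [0.0, 0.0, 0.0, 1.0]]}
film_a [([284.0, 210.0, 13.0, 12.0], 0.4)]
can_a [([261.0, 239.0, 11.0, 11.0], 0.39), ([345.0, 238.0, 11.0, 12.0], 0.38)]
can_blown []
tray_white [([314.0, 167.0, 41.0, 26.0], 0.61)]
tray_green [([397.0, 213.0, 40.0, 26.0], 0.92), ([217.0, 214.0, 40.0, 32.0], 0.2)]
tray_red [([217.0, 215.0, 38.0, 29.0], 0.71), ([245.0, 171.0, 39.0, 32.0], 0.55), ([344.0, 236.0, 10.0, 12.0], 0.29)]
control_unit [([454.0, 228.0, 60.0, 42.0], 0.69)]
screwdriver [([169.0, 216.0, 10.0, 51.0], 0.82)]
side {'mtx': [[427.2549, 0.0, 320.8217], [0.0, 427.2549, 200.5507], [0.0, 0.0, 1.0]], 'extrinsics': [[0.9886, -0.1501, 0.0117, -0.5701], [0.0698, 0.5257, 0.8478, -0.0666], [-0.1334, -0.8373, 0.5302, -1.1912], [0.0, 0.0, 0.0, 1.0]]}
film_a [([308.0, 221.0, 16.0, 28.0], 0.68), ([289.0, 164.0, 26.0, 19.0], 0.66), ([302.0, 192.0, 10.0, 19.0], 0.62)]
can_a [([266.0, 179.0, 12.0, 18.0], 0.64), ([278.0, 234.0, 14.0, 25.0], 0.55)]
can_blown [([269.0, 205.0, 10.0, 14.0], 0.52)]
tray_white [([356.0, 206.0, 31.0, 27.0], 0.81)]
tray_green [([322.0, 286.0, 52.0, 44.0], 0.98)]
tray_red [([338.0, 170.0, 28.0, 20.0], 0.82), ([289.0, 163.0, 25.0, 18.0], 0.58)]
control_unit [([313.0, 355.0, 84.0, 91.0], 0.93)]
screwdriver []
0.9 [1.79995517e+02 1.03476311e-03 1.65921496e+02]
```

Run:
```python
import cv2
a=cv2.imread("pics/top0.png")[130:280,140:500]; cv2.imwrite("pics/top0c.png",cv2.resize(a,(792,330),interpolation=cv2.INTER_CUBIC))
a=cv2.imread("pics/side0.png")[140:320,220:420]; cv2.imwrite("pics/side0c.png",cv2.resize(a,None,fx=3.3,fy=3.3,interpolation=cv2.INTER_CUBIC))
```

```text
(no output)
```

View pics/top0c.png

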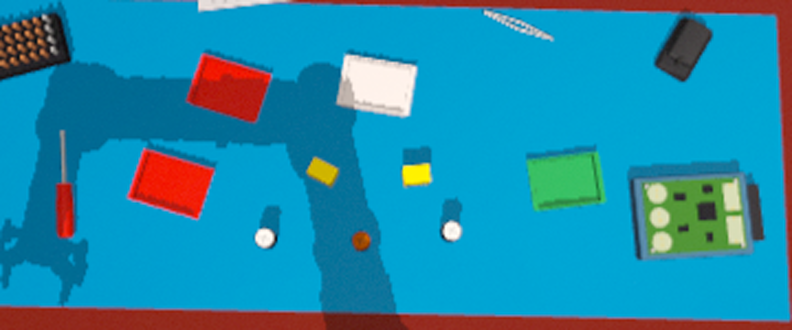

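View pics/side0c.png

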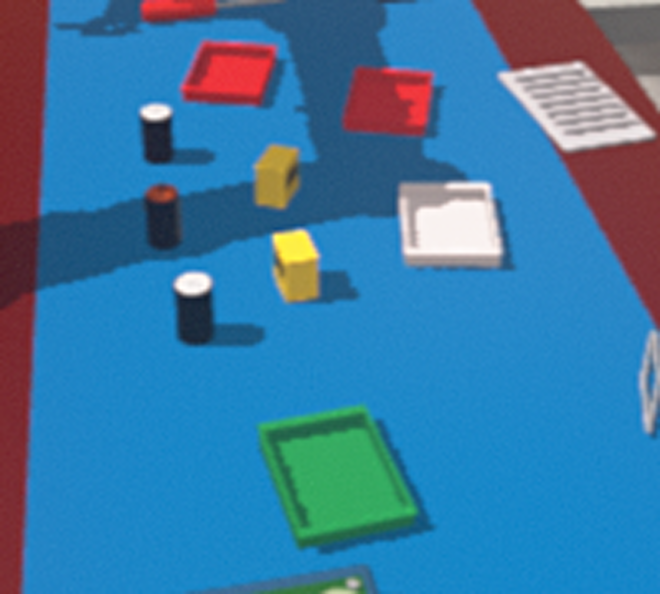

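The top view shows these candidates by pixel. Two red trays: (218,213), farther left, and (245,170). Silver-top cans are at (260,238) and (345,235), and the rusty can is at (304,239). Films are at (286,208) and (329,209), the white tray at (312,168) and the green tray at (397,212). I choose the left red tray. Next I'll localise from the top picture, then take a closer wrist view.

```bash
cat > h.py <<'E'
from station import robot, fingers, vision, workorder, recognise
import cv2, numpy as np
from scipy.spatial.transform import Rotation as Ro
def cam(name, pose=None):
    c=vision.calibration(name)
    if name=="wrist":
        p,r=pose; T=np.eye(4); T[:3,:3]=Ro.from_euler("xyz",r,degrees=True).as_matrix(); T[:3,3]=p
        M=T@np.array(c["T_tool_cam"])
    else: M=np.linalg.inv(np.array(c["extrinsics"]))
    return np.array(c["mtx"]),M
def ray(K,M,uv,z):
    uv=np.atleast_2d(np.array(uv,float)); d=np.c_[(uv-K[:2,2])/[K[0,0],K[1,1]],-np.ones(len(uv))]; d[:,1]*=-1
    d=d@M[:3,:3].T; o=M[:3,3]; return (o+d*((z-o[2])/d[:,2])[:,None])[:,:2]
def masks(im):
    h,s,v=[x.astype(int) for x in cv2.split(cv2.cvtColor(im,cv2.COLOR_RGB2HSV))]
    return dict(yellow=(h>20)&(h<36)&(s>130)&(v>70), red=((h<5)|(h>174))&(s>170)&(v>90), green=(h>50)&(h<80)&(s>90)&(v>60),
      white=(s<75)&(v>130), brown=(h>=5)&(h<18)&(s>90)&(v>50))
Z=dict(yellow=.042,red=.016,green=.016,white=.05,brown=.053)
def find(im,K,M,amin,amax):
    out=[]
    for n,m in masks(im).items():
        k,l,st,ce=cv2.connectedComponentsWithStats(m.astype(np.uint8))
        for i in range(1,k):
            if amin<st[i,4]<amax:
                px=np.argwhere(l==i)[:,::-1]; z=Z[n]
                w0=ray(K,M,px,z)
                if n=="white" and np.ptp(w0,axis=0).max()>.05: w0=ray(K,M,px,.016)
                (cx,cy),(a,b),an=cv2.minAreaRect((w0*1000).astype(np.float32))
                yaw=an if a>=b else an+90
                out.append((n,ce[i].round(1).tolist(),[round(cx/1000,4),round(cy/1000,4)],w0.mean(0).round(4).tolist(),[round(max(a,b),1),round(min(a,b),1)],round((yaw+90)%180-90,1)))
    return out
E
python3 - <<'E'
from h import *
im=cv2.imread("pics/top0.png")[:,:,::-1].copy()
for o in find(im,*cam("top"),25,3000): print(*o)
c=vision.calibration("wrist"); print(np.round(c["T_tool_cam"],4).tolist(),np.round(c["mtx"],1).tolist(),c.keys(),robot.tip_reach)
for x,y in [(.5,0),(.45,.0)]:
  for yaw in (90,0,180,-90):
    print(x,yaw,[None if (q:=robot.inverse_kinematics([x,y,z],[180,0,yaw])) is None else np.round(q).tolist() for z in (.45,)])
E
```

```text
yellow [559.9, 205.9] [0.5596, -0.8873] [0.5596, -0.8876] [62.1, 56.0] -29.3
yellow [50.6, 212.0] [0.502, 0.8602] [0.5011, 0.8596] [134.7, 86.1] 84.8
yellow [286.3, 207.6] [0.5333, 0.0626] [0.5334, 0.0623] [43.3, 27.7] 64.6
yellow [328.6, 208.9] [0.5316, -0.0844] [0.532, -0.083] [41.2, 27.7] -88.8
red [243.5, 169.8] [0.6685, 0.2192] [0.6681, 0.2189] [114.8, 82.0] 74.0
red [217.3, 213.0] [0.5127, 0.3034] [0.5124, 0.303] [114.4, 79.0] 74.6
red [168.9, 225.5] [0.4657, 0.4667] [0.4654, 0.4669] [80.6, 20.6] 4.2
green [396.9, 212.0] [0.5295, -0.3244] [0.5293, -0.3244] [114.7, 79.5] -81.7
green [454.4, 227.9] [0.479, -0.5276] [0.4778, -0.5256] [157.4, 114.5] -85.7
white [632.9, 61.4] [1.0541, -1.2028] [1.1212, -1.2213] [645.9, 69.8] -5.8
white [555.8, 48.5] [1.1543, -0.9277] [1.1618, -0.9317] [72.7, 51.0] -32.8
white [268.6, 73.0] [1.0246, 0.1239] [1.0336, 0.1435] [228.0, 71.2] 68.4
white [423.6, 65.3] [1.0634, -0.4207] [1.0626, -0.4198] [49.7, 22.0] -11.7
white [560.5, 76.7] [1.0463, -0.9462] [1.0497, -0.9414] [80.8, 47.9] 76.6
white [252.1, 118.7] [0.8545, 0.1918] [0.8571, 0.1966] [180.1,
[... 2119 characters left out ...]
374] [0.2131, 0.9503] [306.7, 90.6] 7.6
[[-0.0003, 0.955, 0.2967, 0.0761], [1.0, 0.0003, 0.0, 0.0006], [-0.0001, 0.2967, -0.955, -0.1246], [0.0, 0.0, 0.0, 1.0]] [[303.6, 0.0, 316.2], [0.0, 303.6, 206.2], [0.0, 0.0, 1.0]] dict_keys(['mtx', 'T_tool_cam']) 0.017
0.5 90 [[-44.0, 15.0, 58.0, 69.0, -13.0, 103.0, 10.0]]
0.5 0 [[-42.0, 14.0, 55.0, 69.0, -12.0, 102.0, -81.0]]
0.5 180 [[-41.0, 14.0, 53.0, 69.0, -12.0, 102.0, 99.0]]
0.5 -90 [[40.0, 19.0, -62.0, 66.0, 17.0, 104.0, 164.0]]
0.45 90 [[-52.0, 6.0, 56.0, 76.0, -5.0, 101.0, 3.0]]
0.45 0 [[-47.0, 5.0, 51.0, 76.0, -4.0, 101.0, -87.0]]
0.45 180 [[-49.0, 5.0, 53.0, 76.0, -4.0, 101.0, 93.0]]
0.45 -90 [[49.0, 11.0, -62.0, 73.0, 10.0, 102.0, 169.0]]
```

Run:
```python
from h import *
robot.move_to([.52,0,.36],[180,0,180])
pose=(robot.current_tool_pos(),robot.current_eef_rot()); im=vision.grab_frame("wrist"); cv2.imwrite("pics/w0.png",im[:,:,::-1])
print(pose,robot.current_time_s(),robot.current_contact_force(),np.round(robot.current_joint_positions()))
for o in find(im,*cam("wrist",pose),60,9000):
    if .38<o[2][0]<.75 and abs(o[2][1])<.42: print(*o)
for l in ["film_a","can_a","can_blown","tray_white","tray_green","tray_red"]:
    print(l,[(np.round(d["rect"]).tolist(),round(d["p"],2)) for d in recognise(l,"wrist")])
```

```text
(array([0.5200265 , 0.00138761, 0.35964155]), array([ 1.79974709e+02, -3.92334829e-02, -1.79869502e+02])) 3.325 [-2.38883398e-01  1.40954083e+00  6.17653839e-04] [-39.  15.  49.  79. -12.  90.  99.]
yellow [356.8, 173.1] [0.5303, 0.062] [0.5301, 0.0621] [47.0, 29.7] 63.9
yellow [260.1, 171.5] [0.5283, -0.0804] [0.528, -0.0805] [46.2, 32.0] -82.8
red [511.8, 156.3] [0.5099, 0.3031] [0.5088, 0.3029] [118.8, 81.1] 74.6
red [445.5, 248.1] [0.6657, 0.2196] [0.6633, 0.2207] [117.5, 85.4] 74.2
green [107.4, 166.9] [0.5274, -0.3221] [0.5264, -0.3219] [119.1, 81.5] -81.9
white [425.4, 98.3] [0.4262, 0.1497] [0.4261, 0.1493] [27.4, 27.4] 46.9
white [212.8, 110.6] [0.4426, -0.1388] [0.4425, -0.1391] [27.8, 27.2] -6.2
white [303.6, 253.7] [0.6745, -0.0176] [0.674, -0.0188] [118.2, 88.8] 81.7
white [196.3, 286.8] [0.7344, -0.2079] [0.7387, -0.2087] [122.8, 28.4] -29.3
white [157.8, 299.7] [0.7418, -0.2614] [0.7413, -0.2596] [36.4, 10.1] 74.6
brown [315.5, 96.9] [0.425, 0.001] [0.4247, 0.0011] [26.9, 26.1] 27.6
film_a [([357.0, 173.0, 29.0, 30.0], 0.84)]
can_a [([421.0, 100.0, 30.0, 18.0], 0.65), ([218.0, 110.0, 28.0, 23.0], 0.57)]
can_blown [([317.0, 99.0, 24.0, 20.0], 0.75)]
tray_white [([307.0, 255.0, 77.0, 56.0], 0.62)]
tray_green [([107.0, 169.0, 92.0, 60.0], 0.95)]
tray_red [([514.0, 158.0, 98.0, 74.0], 0.74), ([448.0, 249.0, 82.0, 61.0], 0.64)]
```

View pics/w0.png

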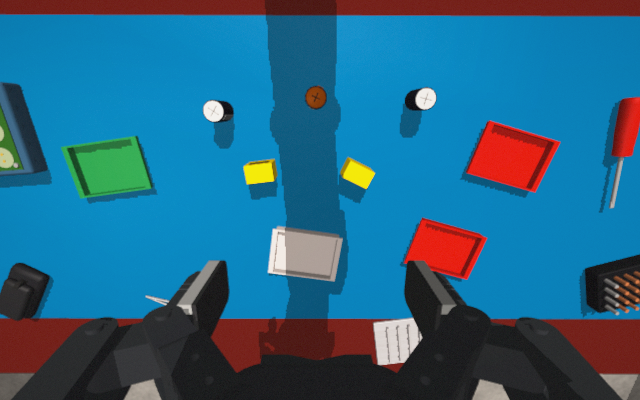

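The wrist view agrees with the top view to about 3 mm. It shows the rusty top at (316,97), silver tops at (214,111) and (425,98), and the left red tray, the chosen one, at (512,156). The fingers frame the bottom of the picture. Next is the close crop check, with film yaws from the brighter top faces.

Run:
```python
from h import *
im=cv2.imread("pics/w0.png")[:,:,::-1].copy()
pose=([0.52003,.00139,.35964],[179.975,-.039,-179.87]); K,M=cam("wrist",pose)
m=masks(im)["yellow"]; v=im.max(2); 
for (x,y) in [(357,173),(260,171)]:
    s=np.zeros_like(m); s[y-22:y+22,x-24:x+24]=m[y-22:y+22,x-24:x+24]
    t,_=cv2.threshold(v[s].reshape(-1,1),0,255,cv2.THRESH_OTSU)
    for f in (t,):
        px=np.argwhere(s&(v>f))[:,::-1]; w=ray(K,M,px,.042)*1000
        print(t,len(px),s.sum(),cv2.minAreaRect(w.astype(np.float32)),w.mean(0))
a=np.hstack([cv2.resize(im[75:200,190:450],(800,385),interpolation=cv2.INTER_CUBIC)]); cv2.imwrite("pics/w0c.png",a[:,:,::-1])
```

```text
205.0 528 627 ((531.9971923828125, 64.27284240722656), (41.50295639038086, 28.155744552612305), 63.93327713012695) [531.66178239  64.31847263]
188.0 544 653 ((528.7101440429688, -81.81617736816406), (31.3543701171875, 43.332611083984375), 7.338094234466553) [529.7584951  -82.54327212]
```

View pics/w0c.png

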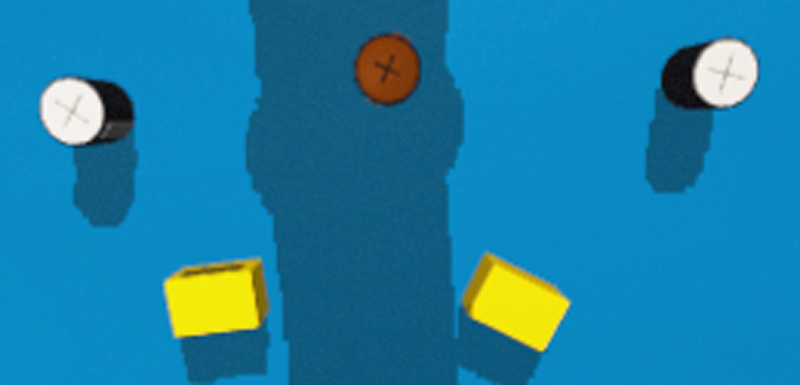

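The crop confirms it: the rusty can is in the middle at (388,68), with silver tops at (72,110) and (725,73), and two yellow films. I'll start with film 1.

```bash
cat >> h.py <<'E'
def yawfix(p,yaw):
    "of the two equal yaws take the one with least joint travel and margin"
    best=None; q0=np.array(robot.current_joint_positions())
    for y in (yaw,yaw+180):
        y=(y+180)%360-180; q=robot.inverse_kinematics(p,[180,0,y])
        if q is not None:
            c=np.abs(np.array(q)-q0).max()+(500 if abs(q[6])>160 else 0)
            if best is None or c<best[0]: best=(c,y)
    return best[1]
ZT=.14
def pick(xy,yaw,h,op):
    y=yawfix([*xy,ZT],yaw); o=[180,0,y]
    robot.move_to([*xy,ZT],o); fingers.gripper_to(op)
    print("pickforce",robot.line_to([*xy,h],o,velocity=.15,f_stop=10))
    fingers.gripper_to(0,force=25); print("gap",robot.current_finger_gap(),"F",robot.current_gripper_force())
    robot.line_to([*xy,ZT],o,velocity=.2); print("gap",robot.current_finger_gap(),"F",robot.current_gripper_force())
def place(xy,yaw,h,op):
    y=yawfix([*xy,ZT],yaw); o=[180,0,y]
    robot.move_to([*xy,ZT],o)
    robot.line_to([*xy,h+.003+.010],o,velocity=.15); robot.pause(.2)
    t=robot.line_to([*xy,h+.003-.002],o,velocity=.025,f_stop=3); z=robot.current_tool_pos()
    print("touch",t,np.round(z,4),"expected z",h+.003)
    fingers.gripper_to(op); robot.line_to([*xy,ZT],o,velocity=.2); print("t",robot.current_time_s())
def snap(name,cam="wrist"):
    pose=(robot.current_tool_pos(),robot.current_eef_rot()); im=vision.grab_frame(cam); cv2.imwrite(f"pics/{name}.png",im[:,:,::-1]); return im,pose
def off(c,long,d):
    a=np.radians(long); return (np.array(c)+d*np.array([np.cos(a),np.sin(a)])).round(4).tolist()
W=((.676,-.018),81.7); G=((.528,-.323),98.3); R=((.511,.303),74.6)
E
python3 - <<'E'
from h import *
pick((.532,.0635),154,.032,.9)
im,p=snap("g1"); snap("g1s","side")
place(off(*W,.024),W[1],.032,.72)
im,p=snap("p1"); 
for o in find(im,*cam("wrist",p),100,20000):
    if o[0]=="yellow": print(*o)
E
python3 - <<'E'
import cv2,numpy as np
cv2.imwrite("pics/v1.png",np.hstack([cv2.resize(cv2.imread(f"pics/{n}.png"),(400,250)) for n in("g1","p1")]))
E
```

```text
pickforce False
gap 0.48531492655151853 F 26.57080829143524
gap 0.4847907524237657 F 26.024892032146454
touch True [0.6797 0.0058 0.0359] expected z 0.035
t 10.2167
yellow [317.3, 209.8] [0.6798, 0.0105] [0.6799, 0.0105] [41.6, 36.3] -8.3
yellow [176.3, 298.8] [0.5492, -0.0512] [0.5506, -0.0503] [32.7, 19.5] 7.1
```

View pics/v1.png

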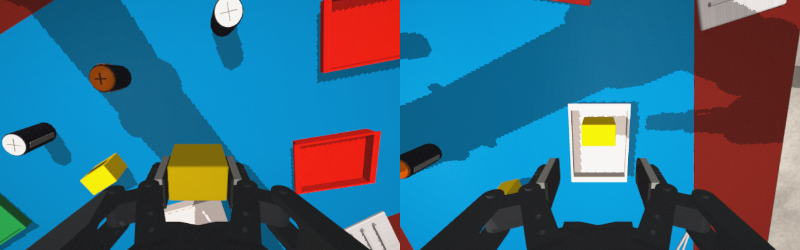

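Film 1 went in well: the wrist view shows it flat in the upper half of the white tray, at about (598,131). Next are film 2 and the cans.

```bash
python3 - <<'E'
from h import *
pick((.5305,-.0822),6.5,.032,.9)
place(off(*W,-.024),W[1],.032,.72)
snap("p2")
pick((.444,-.1395),98.3,.036,.75)
place(off(*G,.024),G[1],.036,.6)
snap("p3")
E
python3 - <<'E'
import cv2,numpy as np
cv2.imwrite("pics/v2.png",np.hstack([cv2.resize(cv2.imread(f"pics/{n}.png"),(400,250)) for n in("p2","p3")]))
E
```

```text
pickforce False
gap 0.48537441232332657 F 26.5349480509758
gap 0.4887259058833397 F 26.020631790161133
touch True [ 0.6727 -0.0417  0.0359] expected z 0.035
t 16.9417
pickforce False
gap 0.34346711597778634 F 24.71246749162674
gap 0.34414063638828923 F 24.724828004837036
touch True [ 0.5246 -0.2994  0.0397] expected z 0.039
t 23.2083
```

View pics/v2.png

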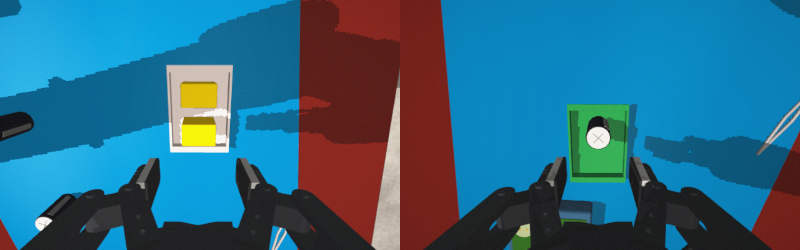

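Both films stand side by side in the white tray, at (198,95) and (198,132), and the first can is upright in the green tray at (598,135). Two cans remain.

Run:
```python
from h import *
pick((.4265,.149),98.3,.036,.75)
place(off(*G,-.024),G[1],.036,.6)
snap("p4")
pick((.425,.0008),74.6,.036,.75)
place(R[0],R[1],.036,.6)
robot.move_to([.45,.15,.35],[180,0,robot.current_eef_rot()[2]])
snap("f","top"); snap("fs","side"); print(robot.current_time_s())
a=cv2.imread("pics/f.png")[140:265,150:490]; b=cv2.imread("pics/fs.png")[140:320,220:420]
cv2.imwrite("pics/v3.png",np.vstack([cv2.resize(a,(800,294),interpolation=cv2.INTER_CUBIC),np.hstack([cv2.resize(b,(333,300)),cv2.resize(cv2.imread("pics/p4.png"),(467,300))])]))
for o in find(cv2.imread("pics/f.png")[:,:,::-1].copy(),*cam("top"),15,3000):
    if .4<o[2][0]<.75 and abs(o[2][1])<.6: print(*o)
```

```text
pickforce False
gap 0.3429345280707835 F 24.772225320339203
gap 0.342363074405568 F 24.732826352119446
touch True [ 0.5316 -0.3467  0.0397] expected z 0.039
t 31.35
pickforce False
gap 0.3423314258592603 F 24.569747149944305
gap 0.33959746014406617 F 24.735892117023468
touch True [0.5111 0.3031 0.0396] expected z 0.039
t 38.525
39.6667
yellow [303.9, 166.4] [0.679, 0.0049] [0.6792, 0.0051] [46.4, 27.9] 1.2
yellow [317.5, 168.7] [0.672, -0.0421] [0.6721, -0.0422] [48.2, 26.0] -9.9
red [243.6, 169.7] [0.6683, 0.2191] [0.6684, 0.2188] [114.6, 81.4] 73.9
red [168.9, 225.3] [0.4673, 0.4668] [0.4661, 0.467] [83.0, 20.6] 4.2
green [396.4, 212.4] [0.5295, -0.3244] [0.528, -0.3226] [114.7, 79.5] -81.7
green [454.5, 227.9] [0.479, -0.5276] [0.4778, -0.5261] [157.4, 114.5] -85.7
white [311.0, 169.0] [0.6781, -0.0189] [0.6767, -0.0197] [119.0, 87.2] 81.7
white [168.4, 200.9] [0.5527, 0.4765] [0.5511, 0.4751] [81.3, 6.9] 4.2
white [392.2, 211.6] [0.5263, -0.3006] [0.5264, -0.3005] [28.1, 27.3] -26.6
white [406.7, 209.7] [0.5329, -0.3515] [0.534, -0.3504] [27.7, 27.6] -88.8
white [472.2, 218.7] [0.5099, -0.5751] [0.5076, -0.5755] [48.2, 23.6] 2.5
white [437.8, 217.2] [0.5106, -0.456] [0.5104, -0.4569] [31.0, 27.2] 88.6
white [439.3, 228.3] [0.4733, -0.4619] [0.4724, -0.4611] [27.8, 24.0] -1.5
white [473.9, 234.3] [0.4521, -0.5792] [0.4545, -0.5792] [48.7, 23.5] 5.0
white [440.1, 239.8] [0.4327, -0.4624] [0.4333, -0.463] [28.3, 27.0] -88.8
brown [140.1, 151.7] [0.7158, 0.5712] [0.7156, 0.5711] [137.3, 68.4] -73.3
```

View pics/v3.png

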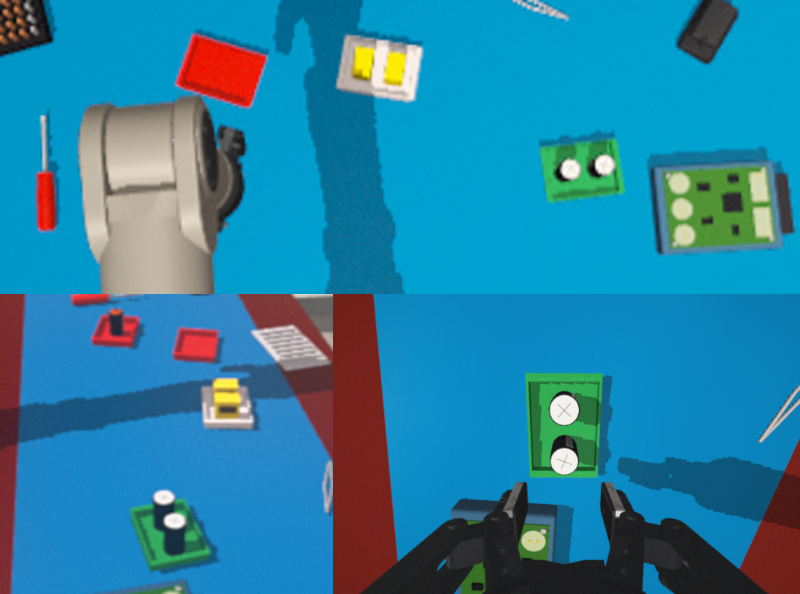

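All five stand upright in their trays. The films are at (380,65), the sound cans at (585,168) and the blown can, in the side view, at (117,322) in the left red tray. The control unit and screwdriver haven't moved, so I'm handing the job in.

```bash
python3 -c "
from h import *
print(workorder.close_job())"
```

```text
the job is handed in; nothing more can be done
None
```

I sorted all five capacitors upright into their trays, the blown can going in the leftmost red tray, left the control unit and screwdriver in place, and handed the job in at about 40 s; no verdict came back.

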